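# Line up the torch burner heads by size

## Task

Line up the four torch burner heads on the four black round pads of the storage strip, one to a pad, in order of size: the biggest on the pad next to the tall post, then getting smaller towards the low stub at the other end. Leave each standing upright as it is now, mouth down, centred on its pad, and do not tip any of them over on the way.

Things in the scene. Friction and masses are not known exactly. Their poses are not given: they have to be found in the camera images.
- burner_22: smallest torch burner head, loose, standing mouth down: copper bell 22 mm across with straight sides up to 25 mm, then a cone to a narrow brass neck; 40 mm tall overall. Origin at the centre of its underside (its mouth), z up. Round, so its yaw does not matter.
- burner_30: second smallest torch burner head, loose, standing mouth down: copper bell 30 mm across with straight sides up to 31 mm, then a cone to a narrow brass neck; 50 mm tall overall. Origin at the centre of its underside (its mouth), z up. Round, so its yaw does not matter.
- burner_40: second biggest torch burner head, loose, standing mouth down: copper bell 40 mm across with straight sides up to 38 mm, then a cone to a narrow brass neck; 62 mm tall overall. Origin at the centre of its underside (its mouth), z up. Round, so its yaw does not matter.
- burner_52: biggest torch burner head, loose, standing mouth down: copper bell 52 mm across with straight sides up to 47 mm, then a cone to a narrow brass neck; 76 mm tall overall. Origin at the centre of its underside (its mouth), z up. Round, so its yaw does not matter.
- pad_1: black round rubber pad, 64 mm across, fixed on the low aluminium storage strip (84 mm wide, 410 mm long, 8 mm thick, lying on the table; centred on the row of pads); next to pad_2. The four pads are alike, 74 mm apart in one straight row along their y axis, numbered along +y; they stand 2 mm above the strip. Origin at the centre of the top face, 10 mm above the table.
- pad_2: black round rubber pad, 64 mm across, fixed on the low aluminium storage strip (84 mm wide, 410 mm long, 8 mm thick, lying on the table; centred on the row of pads); next to pad_1 and pad_3. The four pads are alike, 74 mm apart in one straight row along their y axis, numbered along +y; they stand 2 mm above the strip. Origin at the centre of the top face, 10 mm above the table.
- pad_3: black round rubber pad, 64 mm across, fixed on the low aluminium storage strip (84 mm wide, 410 mm long, 8 mm thick, lying on the table; centred on the row of pads); next to pad_2 and pad_4. The four pads are alike, 74 mm apart in one straight row along their y axis, numbered along +y; they stand 2 mm above the strip. Origin at the centre of the top face, 10 mm above the table.
- pad_4: black round rubber pad, 64 mm across, fixed on the low aluminium storage strip (84 mm wide, 410 mm long, 8 mm thick, lying on the table; centred on the row of pads); next to pad_3. The four pads are alike, 74 mm apart in one straight row along their y axis, numbered along +y; they stand 2 mm above the strip. Origin at the centre of the top face, 10 mm above the table.
- tall_post: upright aluminium post with black ball on top, 16 mm thick (ball 22 mm), 70 mm tall, fixed at one end of the strip, 71 mm beyond the end pad, in line with the row; it may be at the pad_1 end or the pad_4 end. Origin at its foot, on the strip.
- low_stub: low aluminium stub, 16 mm across, 10 mm tall, fixed at the other end of the strip, 71 mm beyond the end pad. Origin at its foot, on the strip.
There are look-alikes about, which are no part of the job. Leave any purple look-alike of the burner_30 alone.

How it is judged (in metres and radians):
At the end, for the whole second after the job is handed in: Each burner head stands upright (within 0.12 rad), at rest, mouth down on its own pad (base within 5 mm above and 4 mm below the pad's top), its axis within 12 mm of the pad's centre: the biggest on the pad next to the tall post, then in falling size to the smallest next to the low stub (((horizontal distance between tall_post and pad_1 below 0.11 m and horizontal distance between burner_52 and pad_1 below 0.012 m and z of burner_52 in the frame of pad_1 between -0.004 and 0.005 m and horizontal distance between burner_40 and pad_2 below 0.012 m and z of burner_40 in the frame of pad_2 between -0.004 and 0.005 m and horizontal distance between burner_30 and pad_3 below 0.012 m and z of burner_30 in the frame of pad_3 between -0.004 and 0.005 m and horizontal distance between burner_22 and pad_4 below 0.012 m and z of burner_22 in the frame of pad_4 between -0.004 and 0.005 m) or (horizontal distance between tall_post and pad_4 below 0.11 m and horizontal distance between burner_52 and pad_4 below 0.012 m and z of burner_52 in the frame of pad_4 between -0.004 and 0.005 m and horizontal distance between burner_40 and pad_3 below 0.012 m and z of burner_40 in the frame of pad_3 between -0.004 and 0.005 m and horizontal distance between burner_30 and pad_2 below 0.012 m and z of burner_30 in the frame of pad_2 between -0.004 and 0.005 m and horizontal distance between burner_22 and pad_1 below 0.012 m and z of burner_22 in the frame of pad_1 between -0.004 and 0.005 m)) and angle between each of burner_22, burner_30, burner_40, burner_52's own z axis and vertical below 0.12 rad and linear speed of each of burner_22, burner_30, burner_40, burner_52 below 0.02 m/s and angular speed of each of burner_22, burner_30, burner_40, burner_52 below 0.2 rad/s); the robot touches nothing.
It fails at once if a burner head is tipped over (leans more than 1 rad) (angle between any of burner_22, burner_30, burner_40, burner_52's own z axis and vertical above 1 rad).
It also fails if it takes over 102 s, if anything falls off the work surface, if the arm or the gripper's body presses on something with over 40 N, if the wrist force passes 120 N, or if a joint passes its speed limit or range.

## Robot

A 6-joint arm with a two-finger parallel gripper is mounted at the origin on the work surface. World frame = base frame: x ahead of the robot, y to its left, z up, the work surface at z = 0. Lengths are in mm, angles in rad, forces in N, time in s.
With the tool pointing down it reaches from about 300 to 875 mm from the base axis. Payload 6.4 kg.
Tool frame: the origin (TCP) lies midway between the tips of the shut fingers; the grasp point (between the pads) lies 19 mm behind it (env.hold_point_z is the distance from the TCP to the grasp point, in mm); z points along the fingers, y is the line along which they close (so a half turn about z gives the same grasp; the last joint's range is limited). The gripper opens to 88 mm and grips with 3 to 60 N. Pads are 18 mm wide; open, the fingers measure 123 mm over their backs; the gripper's body (75 mm by 187 mm) begins 45 mm behind the grasp point.
Start: joints at [-1.482, 0.181, 1.607, -0, 1.354, -0.206], TCP at [167.081, -550.205, 238.714] pointing down, gripper open.
Joint ranges: [-2.99, 2.99], [-0.89, 2.07], [0.3, 2.58], [-1.14, 4.28], [0, 2.63], [-3.12, 3.12]. Speed limits (rad/s): [2.57, 2.57, 3.01, 3.14, 3.14, 3.14].

## Interface

Orientations are given as a unit quaternion [w, x, y, z].
In Python, from bench import state, optics, job, env gives the robot as it stands.
- The arm moves only by the tool arm_command, never from a script. Its argument "moves" is a list that holds one entry, the list of rows, each a list of 7 numbers: the shift along the tool's x, y, z in mm, then the turn, a rotation vector about the tool's x, y, z in degrees, then the finger opening in mm, from 0 to 88.1. In form: [[[tx, ty, tz, ax, ay, az, claw], ...]]. A call has 1 to 8 rows; each row shifts and turns the commanded pose from where the row before left it, along the tool's axes as they then stand; what a row does not reach is not made up. A row lasts 1/12 s, in which the tool goes at most 41.7 mm and 7.16 degrees, less where a joint would pass 70% of its speed; a pose out of reach is approached as far as the arm can. A call is refused whole if a number of a shift passes 41.7 or a number of a turn 7.16, either way. A call with a gripper value outside its range is refused whole. The fingers move at their own pace and stop on an object; "newtons" is the grip in N (left out, the last holds). Time passes only in rows, so rows that do not move let the fingers close. It gives the time, the measured TCP pose, the force, the opening and the grip force at its end, in the units of the state.
- state(): the state, without advancing time (a new reading comes with each control period).
- optics.camera(name): name is "side" or "top"; returns the picture (384x512x3 uint8, red, green, blue); there is no depth.
- optics.get_calibration(name): a dict with "K" (3x3 intrinsics, pixels), "R" (3x3) and "t" (3): a world point X has camera coordinates R X + t. Camera axes: x right, y down, z forward; pixel columns grow to the right and rows downward; lengths in mm; the calibration is good to about 2 mm. A picture is of the moment at which its call begins. get_calibration takes no time and is no camera call.
- job.job_done(): hands the job in; it is judged then, once.
The state is a dict: "time": time; "q": joint angles; "dq": joint speeds; "joint_torque": joint torques, N m; "eef_pos": TCP position; "ee_rot": TCP orientation; "force": force on the tool from outside, world axes, zero at the start; "torque": the same for the moment, N m; "opening": opening from 0.0 (shut) to 1.0 (fully open); "grip_force": force on a finger pad.
Only numpy, scipy, OpenCV 4.12 (cv2) and the standard library are available. Lean on these libraries where they do the work, as an engineer would, in place of code of your own. Each camera call takes 0.05 s, during which the arm holds its last target. There are 200 camera calls.

## Working session

There is one attempt and no reset: what is moved stays moved. The work goes in short steps, Python scripts to look and compute and a tool call to move; the robot and the scene stay as the last step left them, time stands still between calls to the robot, and variables do not carry over. Pictures are saved under pics/ and viewed, at most 14 in all, crops included, and the job is handed in when it is done.

Besides the shell and the picture viewer there is one more tool, called after "Emit:" by a JSON object that holds its "name" and its "arguments", one argument or row to a line. arm_command: Moves the arm, as the interface text tells. Its arguments: {"type":"object","properties":{"moves":{"type":"array"},"newtons":{"type":"number"}},"required":["moves"]}

```bash
mkdir -p pics; ls
python3 - <<'E'
from bench import state, optics, job, env
import cv2,numpy as np
s=state();print(s['time'],s['eef_pos'],s['ee_rot'],s['opening'],env.hold_point_z)
ims=[]
for n in('top','side'):
    im=optics.camera(n);cv2.imwrite(f'pics/{n}0.png',im[:,:,::-1]);c=optics.get_calibration(n);print(n,c['K'],c['R'],c['t'])
E
```

```text
pics
0.0 [ 167.04181797 -549.63867154  237.80346105] [-8.77039622e-04  9.89157581e-01  1.46855395e-01  6.73948596e-05] 0.9977300093152263 18.700000000000003
top [[391.7780984    0.         247.98629361]
 [  0.         391.7780984  196.00075923]
 [  0.           0.           1.        ]] [[-0.02614573 -0.99956569 -0.0135955 ]
 [-0.99535891  0.02729085 -0.09228134]
 [ 0.0926123   0.01111964 -0.99564015]] [ 27.38563878 532.91537842 921.83785961]
side [[355.79320814   0.         257.51263281]
 [  0.         355.79320814 186.7532429 ]
 [  0.           0.           1.        ]] [[-0.92933188 -0.36870985 -0.01988242]
 [-0.24530184  0.65673632 -0.71310897]
 [ 0.27598781 -0.65783771 -0.7007712 ]] [461.20447666 158.38236616 637.29515444]
```

View pics/top0.png

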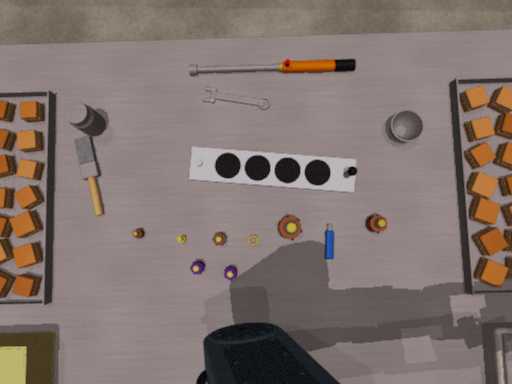

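View pics/side0.png

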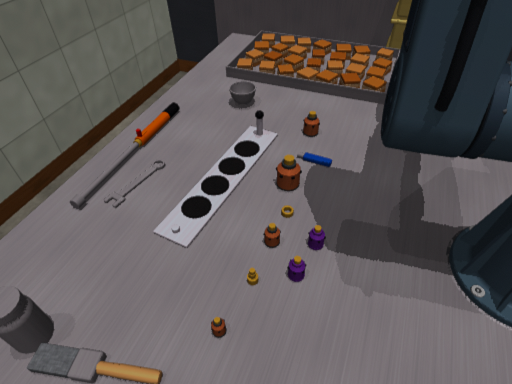

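The top view shows the strip with the tall post at (351,171) and the stub at (199,163), and the pads between them. Copper burners stand at about (290,228), (377,223), (220,239) and (138,233). Purple look-alikes are at (197,267) and (231,272); a small brass-coloured piece is at (182,239) and a ring at (253,240). The four copper ones fit the description. Next I'll measure them and check an enlarged crop.

```bash
cat > h.py <<'E'
from bench import state, optics, job, env
import cv2,numpy as np
C={n:optics.get_calibration(n) for n in('top','side')}
def ray(n,p):
    c=C[n];d=c['R'].T@np.linalg.inv(c['K'])@[p[0],p[1],1.];return -c['R'].T@c['t'],d/np.linalg.norm(d)
def plane(n,p,z):
    o,d=ray(n,p);return o+d*(z-o[2])/d[2]
def tri(a,b):
    (o1,d1),(o2,d2)=ray('top',a),ray('side',b)
    s=np.linalg.lstsq(np.c_[d1,-d2],o2-o1,rcond=None)[0];P,Q=o1+s[0]*d1,o2+s[1]*d2
    return (P+Q)/2,np.linalg.norm(P-Q)
def proj(n,X):
    c=C[n];v=c['K']@(c['R']@np.asarray(X,float)+c['t']);return v[:2]/v[2]
def blobs(m,lo,hi):
    k,_,st,ce=cv2.connectedComponentsWithStats(m.astype(np.uint8))
    return [(ce[i].round(1),st[i][4],st[i][2:4]) for i in range(1,k) if lo<=st[i][4]<=hi]
def yellow(im):
    h=cv2.cvtColor(im,cv2.COLOR_RGB2HSV);return (h[...,0]>=19)&(h[...,0]<36)&(h[...,1]>150)&(h[...,2]>90)
def copper(im):
    h=cv2.cvtColor(im,cv2.COLOR_RGB2HSV);return ((h[...,0]<18)|(h[...,0]>175))&(h[...,1]>140)&(h[...,2]>50)
E
python3 - <<'E'
from h import *
T=cv2.imread('pics/top0.png')[:,:,::-1].copy();S=cv2.imread('pics/side0.png')[:,:,::-1].copy()
for n,I,(x0,y0,x1,y1) in(('top',T,(120,140,400,290)),('side',S,(150,70,350,350))):
    for f in(yellow,copper,lambda i:i.max(2)<25):
        m=np.zeros(I.shape[:2],bool);m[y0:y1,x0:x1]=f(I)[y0:y1,x0:x1]
        print(n,[(c.tolist(),int(a),w.tolist()) for c,a,w in blobs(m,4,1500)])
a=cv2.resize(T[150:290,120:400],(800,400),interpolation=cv2.INTER_CUBIC)
cv2.imwrite('pics/c.png',a[:,:,::-1])
E
```

```text
top [([381.2, 222.9], 44, [8, 7]), ([290.9, 227.0], 68, [9, 9]), ([135.1, 232.8], 13, [4, 5]), ([181.4, 238.3], 45, [8, 7]), ([252.8, 239.5], 37, [10, 10]), ([218.4, 238.8], 16, [4, 5]), ([195.5, 268.0], 14, [4, 5]), ([229.6, 273.4], 13, [4, 4])]
top [([374.4, 223.4], 157, [20, 17]), ([288.7, 227.4], 217, [22, 23]), ([139.4, 233.4], 34, [7, 9]), ([220.1, 238.5], 62, [13, 12])]
top [([284.2, 162.2], 4, [3, 3]), ([295.2, 163.0], 5, [3, 5]), ([351.4, 170.7], 39, [8, 8])]
side [([312.4, 112.6], 19, [6, 4]), ([288.9, 158.0], 52, [9, 7]), ([287.1, 209.9], 54, [11, 9]), ([271.8, 225.5], 27, [7, 6]), ([317.6, 227.6], 29, [6, 6]), ([297.3, 259.0], 36, [7, 7]), ([252.1, 275.2], 85, [11, 14]), ([216.6, 319.8], 30, [6, 7])]
side [([184.0, 70.0], 7, [7, 1]), ([270.5, 70.0], 4, [4, 1]), ([319.4, 74.5], 520, [72, 14]), ([335.1, 82.1], 8, [3, 3]), ([340.5, 81.5], 4, [2, 4]), ([158.5, 122.9], 270, [20, 28]), ([311.2, 126.2], 193, [15, 17]), ([288.2, 176.8], 427, [23, 27]), ([271.9, 237.4], 177, [15, 18]), ([218.6, 328.7], 128, [14, 16])]
side [([172.3, 109.4], 114, [14, 15]), ([259.0, 114.6], 43, [7, 8]), ([246.5, 148.4], 267, [24, 14]), ([231.4, 165.7], 311, [25, 16]), ([284.0, 166.3], 6, [5, 3]), ([280.7, 176.2], 6, [3, 3]), ([214.7, 185.0], 373, [26, 18]), ([292.5, 177.5], 4, [2, 2]), ([195.9, 206.7], 452, [29, 21])]
```

View pics/c.png

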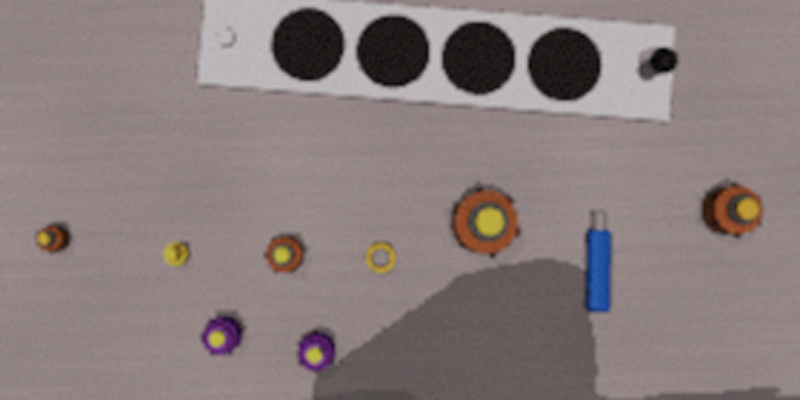

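The crop confirms it. The four copper burners, left to right, are 22, 30, 52 and 40. The two purple ones, the brass knob and the ring are look-alikes. The post is at the right end of the strip.

Run:
```python
from h import *
from scipy.spatial.transform import Rotation as Ro
T=cv2.imread('pics/top0.png')[:,:,::-1].copy();S=cv2.imread('pics/side0.png')[:,:,::-1].copy()
t=dict(b22=(135.1,232.8),b30=(218.4,238.8),b40=(381.2,222.9),b52=(290.9,227.0))
s=dict(b22=(216.6,319.8),b30=(271.8,225.5),b40=(312.4,112.6),b52=(288.9,158.0))
for k in t: P,e=tri(t[k],s[k]);print(k,P.round(1),round(e,1),np.hypot(*P[:2]).round(),'plane side',plane('side',s[k],P[2]).round(1), 'plane top H-2',plane('top',t[k],{'b22':39,'b30':49,'b40':61,'b52':75}[k]).round(1))
m=np.zeros(T.shape[:2],bool);m[145:195,210:335]=T.max(2)[145:195,210:335]<70
pt=[c for c,a,w in sorted(blobs(m,200,1500),key=lambda b:b[0][0])]
m=np.zeros(T.shape[:2],bool);m[135:222,175:265]=S.max(2)[135:222,175:265]<50
ps=[c for c,a,w in sorted(blobs(m,200,1500),key=lambda b:b[0][0])]
for a,b in zip(pt,ps): P,e=tri(a,b);print('pad',a,b,P.round(1),round(e,1),plane('top',a,10).round(1),plane('side',b,10).round(1))
P,e=tri((351.4,170.7),(259,114.6));print('ball',P.round(1),e)
# copper bell outline widths, top view
R=Ro.from_quat(state()['ee_rot'],scalar_first=True).as_matrix();print(R.round(3))
```

```text
b22 [451.7 282.4  39. ] 0.7 533.0 plane side [451.3 282.3  39. ] plane top H-2 [452.  282.6  39. ]
b30 [432.9  84.5  49.2] 0.0 441.0 plane side [432.9  84.5  49.2] plane top H-2 [432.9  84.5  49. ]
b40 [ 459.4 -291.4   62.3] 0.5 544.0 plane side [ 459.2 -291.5   62.3] plane top H-2 [ 459.6 -291.8   61. ]
b52 [455.3 -82.9  75.8] 0.5 463.0 plane side [455.  -83.   75.8] plane top H-2 [455.5 -82.9  75. ]
pad [227.4 165.2] [195.9 206.9] [613.   62.3   8.3] 0.1 [612.7  62.2  10. ] [612.   63.6  10. ]
pad [257.2 167.5] [214.8 185. ] [604.9 -11.4   9.1] 0.4 [604.9 -11.3  10. ] [604.2 -10.7  10. ]
pad [287.  169.9] [231.4 165.8] [597.  -84.7   9.1] 0.0 [596.8 -84.6  10. ] [596.4 -83.8  10. ]
pad [317.1 172.1] [246.5 148.4] [ 589.2 -158.6    9.1] 0.5 [ 589.3 -158.4   10. ] [ 588.5 -157.6   10. ]
ball [ 581.4 -227.9   68.2] 0.389538145633622
[[ 0.957  0.291 -0.   ]
 [ 0.291 -0.957  0.001]
 [ 0.    -0.001 -1.   ]]
```

Emit:
{"name": "arm_command", "arguments": {
  "moves": [
    [[0,0,10,0,0,-6.6,88],[0,0,10,0,0,-6.6,88],[0,0,10,0,0,-6.6,88],[0,0,10,0,0,-6.6,88],[0,0,10,0,0,-6.6,88],[0,0,10,0,0,-6.6,88],[0,0,10,0,0,-6.6,88],[0,0,10,0,0,-6.6,88]]
  ],
  "newtons": 15
}}

```text
time: 0.77
eef_pos: [167.1, -549.8, 157.7]
ee_rot: [-0.0, 0.819, 0.574, 0.0]
force: [0.8, 0.3, -1.1]
opening: 1.001
grip_force: 0.0
```

Emit:
{"name": "arm_command", "arguments": {
  "moves": [
    [[0,0,5,0,0,-6.6,88],[0,0,5,0,0,-6.6,88],[0,0,0,0,0,-6.6,88],[0,0,0,0,0,-6.6,88],[0,0,0,0,0,0,88]]
  ]
}}

```text
time: 1.18
eef_pos: [167.0, -549.8, 148.1]
ee_rot: [-0.0, 0.667, 0.745, 0.0]
force: [0.3, -0.5, 0.2]
opening: 0.998
grip_force: 0.0
```

```bash
cat >> h.py <<'E'
from scipy.spatial.transform import Rotation as Ro
W=dict(b22=(451.7,282.4),b30=(432.9,84.5),b40=(459.4,-291.4),b52=(455.3,-82.9),p1=(613,62.3),p2=(604.9,-11.4),p3=(597,-84.7),p4=(589.2,-158.6))
def go(k,z):
    s=state();R=Ro.from_quat(s['ee_rot'],scalar_first=True);d=np.r_[W[k],z]-s['eef_pos']
    f=np.r_[-np.sin(np.radians(6.2)),np.cos(np.radians(6.2)),0]
    x=R.as_matrix()[:,0];print(k,'t',round(s['time'],2),'pos',np.round(s['eef_pos'],1),'shift',R.inv().apply(d).round(1),'yawerr',round(np.degrees(np.arctan2(x[1],x[0]))-96.2,1),'tilt',R.as_matrix()[:,2].round(3),'q6',s['q'][5],'F',np.round(s['force'],1),'open',round(s['opening']*88.1,1),round(float(np.max(s['grip_force'])),1))
E
python3 -c "
from h import *
go('b40',140)"
```

```text
b40 t 1.18 pos [ 167.  -549.8  148.1] shift [224.6 319.    8.4] yawerr 0.1 tilt [-0.     0.001 -1.   ] q6 -1.592653082158176 F [ 0.3 -0.5  0.2] open 88.0 0.0
```

Emit:
{"name": "arm_command", "arguments": {
  "moves": [
    [[16,23,0,0,0,0,88],[16,23,0,0,0,0,88],[16,23,0,0,0,0,88],[16,23,0,0,0,0,88],[16,23,0,0,0,0,88],[16,23,0,0,0,0,88],[16,23,0,0,0,0,88],[16,23,0,0,0,0,88]]
  ]
}}

```text
time: 1.85
eef_pos: [337.3, -402.3, 148.7]
ee_rot: [-0.0, 0.67, 0.742, 0.0]
force: [0.5, -1.5, 0.6]
opening: 0.991
grip_force: 0.0
```

Emit:
{"name": "arm_command", "arguments": {
  "moves": [
    [[16,23,0,0,0,0,88],[16,23,0,0,0,0,88],[16,23,0,0,0,0,88],[16,23,0,0,0,0,88],[16,23,0,0,0,0,88],[16,19,0,0,0,0,88],[0,0,0,0,0,0,88],[0,0,0,0,0,0,88]]
  ]
}}

```text
time: 2.52
eef_pos: [460.0, -292.8, 148.5]
ee_rot: [-0.0, 0.669, 0.744, -0.0]
force: [-1.1, 0.0, 0.0]
opening: 1.002
grip_force: 0.0
```

```bash
python3 -c "
from h import *
go('b40',8)"
```

```text
b40 t 2.52 pos [ 460.  -292.8  148.5] shift [  1.4  -0.4 140.5] yawerr -0.1 tilt [-0.  0. -1.] q6 -0.890660544601096 F [-1.1  0.   0. ] open 88.3 0.0
```

Tracks well. Now down, close and a small check.

Emit:
{"name": "arm_command", "arguments": {
  "moves": [
    [[1.4,0,24,0,0,0,88],[0,0,24,0,0,0,88],[0,0,24,0,0,0,88],[0,0,24,0,0,0,88],[0,0,20,0,0,0,88],[0,0,14,0,0,0,88],[0,0,10,0,0,0,88],[0,0,0,0,0,0,60]]
  ]
}}

```text
time: 3.18
eef_pos: [457.4, -292.1, 6.6]
ee_rot: [-0.002, 0.67, 0.743, -0.0]
force: [0.1, -0.6, -0.6]
opening: 0.943
grip_force: 0.0
```

Emit:
{"name": "arm_command", "arguments": {
  "moves": [
    [[0,0,0,0,0,0,50],[0,0,0,0,0,0,45],[0,0,0,0,0,0,42],[0,0,0,0,0,0,38],[0,0,0,0,0,0,30],[0,0,0,0,0,0,30],[0,0,0,0,0,0,30],[0,0,0,0,0,0,30]]
  ]
}}

```text
time: 3.85
eef_pos: [459.8, -292.5, 9.2]
ee_rot: [0.001, 0.669, 0.744, 0.0]
force: [0.8, 0.1, 3.6]
opening: 0.445
grip_force: 15.0
```

```bash
python3 -c "
from h import *
go('b40',8)"
```

```text
b40 t 3.85 pos [ 459.8 -292.5    9.2] shift [ 1.2 -0.3  1.2] yawerr -0.1 tilt [ 0.001 -0.001 -1.   ] q6 -0.8910967959026855 F [0.8 0.1 3.6] open 39.2 15.0
```

Emit:
{"name": "arm_command", "arguments": {
  "moves": [
    [[0,0,-6,0,0,0,30],[0,0,-14,0,0,0,30],[0,0,-20,0,0,0,30],[0,0,-22,0,0,0,30],[0,0,-22,0,0,0,30],[0,0,-20,0,0,0,30],[0,0,-16,0,0,0,30],[0,0,-10,0,0,0,30]]
  ],
  "newtons": 20
}}

```text
time: 4.52
eef_pos: [459.6, -292.6, 140.6]
ee_rot: [0.001, 0.669, 0.744, -0.0]
force: [0.2, -0.4, -1.8]
opening: 0.445
grip_force: 20.0
```

```bash
python3 -c "
from h import *
go('p3',140)"
```

```text
p3 t 4.52 pos [ 459.6 -292.6  140.6] shift [192.1 158.7   0.5] yawerr -0.1 tilt [ 0.001 -0.001 -1.   ] q6 -0.8910872458069927 F [ 0.2 -0.4 -1.8] open 39.2 20.0
```

Emit:
{"name": "arm_command", "arguments": {
  "moves": [
    [[6,5,0,0,0,0,30],[12,10,0,0,0,0,30],[18,15,0,0,0,0,30],[20,16.5,0,0,0,0,30],[20,16.5,0,0,0,0,30],[20,16.5,0,0,0,0,30],[20,16.5,0,0,0,0,30],[20,16.5,0,0,0,0,30]]
  ]
}}

```text
time: 5.18
eef_pos: [556.5, -143.0, 136.9]
ee_rot: [-0.001, 0.669, 0.744, -0.0]
force: [-0.3, -0.5, -2.1]
opening: 0.446
grip_force: 20.0
```

Emit:
{"name": "arm_command", "arguments": {
  "moves": [
    [[20,16.5,0,0,0,0,30],[18,15,0,0,0,0,30],[12,10,0,0,0,0,30],[6,5,0,0,0,0,30],[0,0,0,0,0,0,30],[0,0,0,0,0,0,30]]
  ]
}}

```text
time: 5.68
eef_pos: [596.3, -84.2, 137.6]
ee_rot: [-0.001, 0.668, 0.744, -0.001]
force: [0.4, -0.5, -2.1]
opening: 0.447
grip_force: 20.0
```

```bash
python3 -c "
from h import *
go('p3',20)"
```

```text
p3 t 5.68 pos [596.3 -84.2 137.6] shift [ -0.6   0.8 117.6] yawerr -0.1 tilt [-0.002  0.    -1.   ] q6 -0.4440185259339616 F [ 0.4 -0.5 -2.1] open 39.4 20.0
```

Emit:
{"name": "arm_command", "arguments": {
  "moves": [
    [[0,0,14,0,0,0,30],[0,0,22,0,0,0,30],[0,0,24,0,0,0,30],[0,0,22,0,0,0,30],[0,0,16,0,0,0,30],[0,0,12,0,0,0,30],[0,0,5,0,0,0,30],[0,0,2,0,0,0,30]]
  ]
}}

```text
time: 6.35
eef_pos: [596.3, -85.1, 20.8]
ee_rot: [-0.001, 0.669, 0.743, -0.0]
force: [-0.3, 0.4, -2.1]
opening: 0.446
grip_force: 20.0
```

Emit:
{"name": "arm_command", "arguments": {
  "moves": [
    [[0,0,1,0,0,0,30],[0,0,0,0,0,0,30],[0,0,0,0,0,0,30]]
  ]
}}

```text
time: 6.6
eef_pos: [597.9, -84.9, 21.9]
ee_rot: [0.001, 0.669, 0.744, 0.0]
force: [0.0, 0.2, -2.1]
opening: 0.443
grip_force: 20.0
```

Emit:
{"name": "arm_command", "arguments": {
  "moves": [
    [[0,0,1,0,0,0,30],[0,0,0,0,0,0,30],[0,0,0,0,0,0,30]]
  ]
}}

```text
time: 6.85
eef_pos: [597.3, -84.5, 20.1]
ee_rot: [0.0, 0.668, 0.744, 0.0]
force: [0.2, -0.4, -2.6]
opening: 0.441
grip_force: 20.0
```

Emit:
{"name": "arm_command", "arguments": {
  "moves": [
    [[0,0,1,0,0,0,30],[0,0,0,0,0,0,30],[0,0,0,0,0,0,30]]
  ]
}}

```text
time: 7.1
eef_pos: [597.4, -84.6, 19.2]
ee_rot: [0.0, 0.668, 0.744, 0.0]
force: [-1.5, 0.8, 3.6]
opening: 0.444
grip_force: 20.0
```

Emit:
{"name": "arm_command", "arguments": {
  "moves": [
    [[0,0,0,0,0,0,41],[0,0,0,0,0,0,43],[0,0,0,0,0,0,47],[0,0,0,0,0,0,55],[0,0,0,0,0,0,70],[0,0,0,0,0,0,88],[0,0,-2,0,0,0,88],[0,0,-10,0,0,0,88]]
  ]
}}

```text
time: 7.77
eef_pos: [595.8, -84.1, 29.5]
ee_rot: [-0.002, 0.669, 0.744, -0.001]
force: [-1.0, 0.3, -1.1]
opening: 0.89
grip_force: 0.0
```

Emit:
{"name": "arm_command", "arguments": {
  "moves": [
    [[0,0,-20,0,0,0,88],[0,0,-30,0,0,0,88],[0,0,-30,0,0,0,88],[0,0,-25,0,0,0,88],[0,0,-13,0,0,0,88],[0,0,0,0,0,0,88]]
  ]
}}

```text
time: 8.27
eef_pos: [599.5, -85.3, 153.2]
ee_rot: [0.003, 0.669, 0.744, 0.001]
force: [1.7, -0.5, -0.2]
opening: 0.999
grip_force: 0.0
```

```bash
python3 -c "
from h import *
go('b52',140)"
```

```text
b52 t 8.27 pos [599.5 -85.3 153.2] shift [  17.7 -143.2   12.1] yawerr -0.1 tilt [ 0.007 -0.002 -1.   ] q6 -0.4435450472043266 F [ 1.7 -0.5 -0.2] open 88.0 0.0
```

Emit:
{"name": "arm_command", "arguments": {
  "moves": [
    [[2,-15,0,0,0,0,88],[3,-25,0,0,0,0,88],[3,-30,0,0,0,0,88],[4,-30,0,0,0,0,88],[3,-25,0,0,0,0,88],[2,-16,0,0,0,0,88],[0,0,0,0,0,0,88],[0,0,0,0,0,0,88]]
  ]
}}

```text
time: 8.93
eef_pos: [454.4, -82.4, 147.8]
ee_rot: [-0.001, 0.669, 0.743, -0.0]
force: [0.3, -0.5, 0.1]
opening: 1.001
grip_force: 0.0
```

```bash
python3 -c "
from h import *
go('b52',16)
T=optics.camera('top');S=optics.camera('side')
cv2.imwrite('pics/v1.png',S[:,:,::-1])
m=yellow(S);m[:,:150]=0;print(blobs(m,10,120))"
```

```text
b52 t 8.93 pos [454.4 -82.4 147.8] shift [ -0.7   0.9 131.8] yawerr -0.2 tilt [-0.001  0.001 -1.   ] q6 -0.5429780407771849 F [ 0.3 -0.5  0.1] open 88.2 0.0
[(array([229.6, 145.2]), np.int32(27), array([6, 5], dtype=int32)), (array([287.3, 209.9]), np.int32(58), array([12, 10], dtype=int32)), (array([271.9, 225.4]), np.int32(30), array([7, 6], dtype=int32)), (array([317.6, 227.5]), np.int32(28), array([6, 6], dtype=int32)), (array([297.3, 258.9]), np.int32(36), array([7, 7], dtype=int32)), (array([252.2, 275.2]), np.int32(90), array([11, 14], dtype=int32)), (array([216.6, 319.8]), np.int32(30), array([6, 7], dtype=int32))]
```

View pics/v1.png

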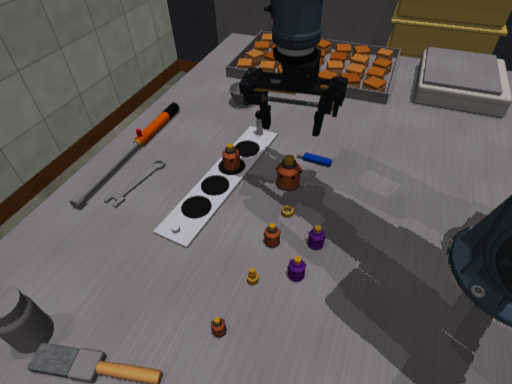

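Burner_40 stands on pad 3 (neck at (230,145)), and the gripper hangs over burner_52 at (289,178). Descending.

Emit:
{"name": "arm_command", "arguments": {
  "moves": [
    [[0,0,14,0,0,0,88],[0,0,22,0,0,0,88],[0,0,24,0,0,0,88],[0,0,24,0,0,0,88],[0,0,20,0,0,0,88],[0,0,16,0,0,0,88],[0,0,10,0,0,0,88],[0,0,0,0,0,0,70]]
  ]
}}

```text
time: 9.7
eef_pos: [454.2, -81.9, 16.4]
ee_rot: [-0.002, 0.668, 0.744, -0.001]
force: [-0.8, 0.2, -0.1]
opening: 0.945
grip_force: 0.0
```

Emit:
{"name": "arm_command", "arguments": {
  "moves": [
    [[0,0,0,0,0,0,60],[0,0,0,0,0,0,56],[0,0,0,0,0,0,53],[0,0,0,0,0,0,48],[0,0,0,0,0,0,42],[0,0,0,0,0,0,42],[0,0,0,0,0,0,42],[0,0,0,0,0,0,42]]
  ],
  "newtons": 20
}}

```text
time: 10.37
eef_pos: [455.9, -82.9, 19.6]
ee_rot: [0.001, 0.669, 0.744, 0.0]
force: [-1.0, -0.4, 7.5]
opening: 0.58
grip_force: 20.0
```

```bash
python3 -c "
from h import *
go('b52',17)"
```

```text
b52 t 10.37 pos [455.9 -82.9  19.6] shift [ 0.1 -0.6  2.6] yawerr -0.1 tilt [ 0.002 -0.001 -1.   ] q6 -0.5434018933104993 F [-1.  -0.4  7.5] open 51.1 20.0
```

Emit:
{"name": "arm_command", "arguments": {
  "moves": [
    [[0,0,-6,0,0,0,42],[0,0,-14,0,0,0,42],[0,0,-20,0,0,0,42],[0,0,-22,0,0,0,42],[0,0,-22,0,0,0,42],[0,0,-20,0,0,0,42],[0,0,-16,0,0,0,42],[0,0,-6,0,0,0,42]]
  ],
  "newtons": 30
}}

```text
time: 11.03
eef_pos: [455.6, -82.8, 146.7]
ee_rot: [0.001, 0.669, 0.744, 0.0]
force: [0.8, 0.6, -4.3]
opening: 0.575
grip_force: 30.0
```

```bash
python3 -c "
from h import *
go('p4',140)"
```

```text
p4 t 11.03 pos [455.6 -82.8 146.7] shift [-89.5 124.7   7.1] yawerr -0.1 tilt [ 0.002 -0.001 -1.   ] q6 -0.5433458563968371 F [ 0.8  0.6 -4.3] open 50.6 30.0
```

Emit:
{"name": "arm_command", "arguments": {
  "moves": [
    [[-4,5.5,0,0,0,0,42],[-8,11,0,0,0,0,42],[-12,17,0,0,0,0,42],[-14,19.5,0,0,0,0,42],[-14,19.5,0,0,0,0,42],[-14,19.5,0,0,0,0,42],[-11.5,16,0,0,0,0,42],[-7,10,0,0,0,0,42]]
  ]
}}

```text
time: 11.7
eef_pos: [582.2, -155.1, 142.2]
ee_rot: [-0.001, 0.669, 0.743, -0.0]
force: [-0.5, 0.4, -4.1]
opening: 0.578
grip_force: 30.0
```

Emit:
{"name": "arm_command", "arguments": {
  "moves": [
    [[-4,5,0,0,0,0,42],[-1,1.7,0,0,0,0,42],[0,0,0,0,0,0,42],[0,0,0,0,0,0,42]]
  ]
}}

```text
time: 12.03
eef_pos: [587.6, -157.8, 143.7]
ee_rot: [-0.001, 0.668, 0.744, -0.0]
force: [0.1, -0.3, -4.0]
opening: 0.575
grip_force: 30.0
```

```bash
python3 -c "
from h import *
go('p4',27)"
```

```text
p4 t 12.03 pos [ 587.6 -157.8  143.7] shift [ -1.2   1.7 116.7] yawerr -0.1 tilt [-0.002  0.001 -1.   ] q6 -0.5636279881587498 F [ 0.1 -0.3 -4. ] open 50.6 30.0
```

Emit:
{"name": "arm_command", "arguments": {
  "moves": [
    [[-0.5,0.5,12,0,0,0,42],[0,0,20,0,0,0,42],[0,0,24,0,0,0,42],[0,0,22,0,0,0,42],[0,0,16,0,0,0,42],[0,0,11,0,0,0,42],[0,0,5,0,0,0,42],[0,0,2,0,0,0,42]]
  ]
}}

```text
time: 12.7
eef_pos: [588.5, -158.4, 31.7]
ee_rot: [-0.001, 0.668, 0.744, -0.0]
force: [0.1, 0.8, -4.1]
opening: 0.574
grip_force: 30.0
```

Emit:
{"name": "arm_command", "arguments": {
  "moves": [
    [[0,0,1,0,0,0,42],[0,0,0,0,0,0,42],[0,0,0,0,0,0,42]]
  ]
}}

```text
time: 12.95
eef_pos: [590.0, -159.2, 32.9]
ee_rot: [0.001, 0.669, 0.744, 0.0]
force: [-0.2, 0.0, -4.7]
opening: 0.58
grip_force: 30.0
```

Emit:
{"name": "arm_command", "arguments": {
  "moves": [
    [[0,0,1,0,0,0,42],[0,0,0,0,0,0,42],[0,0,0,0,0,0,42]]
  ]
}}

```text
time: 13.2
eef_pos: [589.3, -158.9, 31.1]
ee_rot: [0.0, 0.669, 0.744, 0.0]
force: [0.2, 0.6, -3.9]
opening: 0.578
grip_force: 30.0
```

Emit:
{"name": "arm_command", "arguments": {
  "moves": [
    [[0,0,1,0,0,0,42],[0,0,0,0,0,0,42],[0,0,0,0,0,0,42]]
  ]
}}

```text
time: 13.45
eef_pos: [589.1, -158.8, 29.7]
ee_rot: [-0.0, 0.669, 0.744, -0.0]
force: [0.3, -0.4, -4.1]
opening: 0.581
grip_force: 30.0
```

Emit:
{"name": "arm_command", "arguments": {
  "moves": [
    [[0,0,1,0,0,0,42],[0,0,0,0,0,0,42],[0,0,0,0,0,0,42]]
  ]
}}

```text
time: 13.7
eef_pos: [589.1, -158.8, 29.6]
ee_rot: [-0.0, 0.669, 0.744, -0.0]
force: [-4.9, 0.6, 5.1]
opening: 0.576
grip_force: 30.0
```

Emit:
{"name": "arm_command", "arguments": {
  "moves": [
    [[0,0,0,0,0,0,53],[0,0,0,0,0,0,56],[0,0,0,0,0,0,64],[0,0,0,0,0,0,75],[0,0,0,0,0,0,88],[0,0,0,0,0,0,88],[0,0,-3,0,0,0,88],[0,0,-10,0,0,0,88]]
  ]
}}

```text
time: 14.37
eef_pos: [587.9, -158.3, 40.6]
ee_rot: [-0.001, 0.669, 0.744, -0.0]
force: [-1.0, -0.1, 0.1]
opening: 0.999
grip_force: 0.0
```

Emit:
{"name": "arm_command", "arguments": {
  "moves": [
    [[0,0,-20,0,0,0,88],[0,0,-28,0,0,0,88],[0,0,-28,0,0,0,88],[0,0,-20,0,0,0,88],[0,0,-10,0,0,0,88],[0,0,0,0,0,0,88],[0,0,0,0,0,0,88]]
  ]
}}

```text
time: 14.95
eef_pos: [589.2, -158.8, 147.9]
ee_rot: [0.0, 0.669, 0.744, 0.0]
force: [-0.6, -0.1, -0.8]
opening: 0.999
grip_force: 0.0
```

```bash
python3 -c "
from h import *
go('b30',140)"
```

```text
b30 t 14.95 pos [ 589.2 -158.8  147.9] shift [ 258.5 -129.6    7.7] yawerr -0.1 tilt [ 0.001 -0.    -1.   ] q6 -0.5638959716885017 F [-0.6 -0.1 -0.8] open 88.0 0.0
```

Emit:
{"name": "arm_command", "arguments": {
  "moves": [
    [[14,-7,0,0,0,0,60],[26,-13,0,0,0,0,60],[32,-16,0,0,0,0,60],[32,-16,0,0,0,0,60],[32,-16,0,0,0,0,60],[32,-16,0,0,0,0,60],[32,-16,0,0,0,0,60],[32,-16,0,0,0,0,60]]
  ]
}}

```text
time: 15.62
eef_pos: [446.6, 60.9, 145.7]
ee_rot: [-0.002, 0.669, 0.743, -0.001]
force: [0.2, -0.4, -0.5]
opening: 0.686
grip_force: 0.0
```

Emit:
{"name": "arm_command", "arguments": {
  "moves": [
    [[18,-9,0,0,0,0,60],[8.5,-4.6,0,0,0,0,60],[0,0,0,0,0,0,60],[0,0,0,0,0,0,60],[0,0,0,0,0,0,60]]
  ]
}}

```text
time: 16.03
eef_pos: [433.5, 83.5, 147.4]
ee_rot: [0.0, 0.669, 0.743, -0.0]
force: [-0.3, -0.7, 0.3]
opening: 0.678
grip_force: 0.0
```

```bash
python3 -c "
from h import *
go('b30',5)"
```

```text
b30 t 16.03 pos [433.5  83.5 147.4] shift [  1.1  -0.5 142.4] yawerr -0.2 tilt [-0. -0. -1.] q6 -0.18477973759035893 F [-0.3 -0.7  0.3] open 59.7 0.0
```

Emit:
{"name": "arm_command", "arguments": {
  "moves": [
    [[1,0,16,0,0,0,60],[0,0,24,0,0,0,60],[0,0,26,0,0,0,60],[0,0,24,0,0,0,60],[0,0,22,0,0,0,60],[0,0,18,0,0,0,60],[0,0,11,0,0,0,60],[0,0,0,0,0,0,50]]
  ]
}}

```text
time: 16.7
eef_pos: [431.4, 84.3, 4.2]
ee_rot: [-0.002, 0.669, 0.743, -0.002]
force: [-0.5, 0.5, -0.0]
opening: 0.625
grip_force: 0.0
```

Emit:
{"name": "arm_command", "arguments": {
  "moves": [
    [[0,0,0,0,0,0,40],[0,0,0,0,0,0,35],[0,0,0,0,0,0,32],[0,0,0,0,0,0,28],[0,0,0,0,0,0,20],[0,0,0,0,0,0,20],[0,0,0,0,0,0,20],[0,0,0,0,0,0,20]]
  ],
  "newtons": 12
}}

```text
time: 17.37
eef_pos: [433.8, 85.2, 7.6]
ee_rot: [0.001, 0.668, 0.744, 0.001]
force: [-0.3, -1.3, 6.8]
opening: 0.332
grip_force: 12.0
```

```bash
python3 -c "
from h import *
go('b30',5)"
```

```text
b30 t 17.37 pos [433.8  85.2   7.6] shift [-0.6 -1.   2.6] yawerr -0.1 tilt [ 0.002 -0.001 -1.   ] q6 -0.18165786560651617 F [-0.3 -1.3  6.8] open 29.2 12.0
```

Emit:
{"name": "arm_command", "arguments": {
  "moves": [
    [[0,0,-6,0,0,0,20],[0,0,-14,0,0,0,20],[0,0,-20,0,0,0,20],[0,0,-22,0,0,0,20],[0,0,-22,0,0,0,20],[0,0,-20,0,0,0,20],[0,0,-16,0,0,0,20],[0,0,-10,0,0,0,20]]
  ],
  "newtons": 18
}}

```text
time: 18.03
eef_pos: [433.1, 85.7, 138.6]
ee_rot: [0.001, 0.668, 0.744, 0.001]
force: [-0.4, 0.1, -0.8]
opening: 0.335
grip_force: 18.0
```

```bash
python3 -c "
from h import *
go('p2',140)"
```

```text
p2 t 18.03 pos [433.1  85.7 138.6] shift [-114.8  160.5   -1.1] yawerr -0.1 tilt [ 0.002  0.    -1.   ] q6 -0.18166551152361088 F [-0.4  0.1 -0.8] open 29.5 18.0
```

Emit:
{"name": "arm_command", "arguments": {
  "moves": [
    [[-5,7,0,0,0,0,20],[-10,14,0,0,0,0,20],[-15,21,0,0,0,0,20],[-16,22,0,0,0,0,20],[-16,22,0,0,0,0,20],[-16,22,0,0,0,0,20],[-15,21,0,0,0,0,20],[-11,15.5,0,0,0,0,20]]
  ]
}}

```text
time: 18.7
eef_pos: [588.7, -4.1, 134.9]
ee_rot: [-0.001, 0.669, 0.743, -0.0]
force: [-0.8, -1.5, -0.6]
opening: 0.333
grip_force: 18.0
```

Emit:
{"name": "arm_command", "arguments": {
  "moves": [
    [[-7,10,0,0,0,0,20],[-4,6,0,0,0,0,20],[0,0,0,0,0,0,20],[0,0,0,0,0,0,20],[0,0,0,0,0,0,20]]
  ]
}}

```text
time: 19.12
eef_pos: [603.5, -11.3, 135.9]
ee_rot: [-0.001, 0.668, 0.744, -0.0]
force: [-0.1, -0.2, -1.0]
opening: 0.331
grip_force: 18.0
```

```bash
python3 -c "
from h import *
go('p2',17.6)"
```

```text
p2 t 19.12 pos [603.5 -11.3 135.9] shift [ -0.3   1.6 118.3] yawerr -0.1 tilt [-0.002  0.001 -1.   ] q6 -0.3219402666296149 F [-0.1 -0.2 -1. ] open 29.2 18.0
```

Emit:
{"name": "arm_command", "arguments": {
  "moves": [
    [[0,0.5,12,0,0,0,20],[0,0,22,0,0,0,20],[0,0,25,0,0,0,20],[0,0,23,0,0,0,20],[0,0,16,0,0,0,20],[0,0,11,0,0,0,20],[0,0,5,0,0,0,20],[0,0,2,0,0,0,20]]
  ]
}}

```text
time: 19.78
eef_pos: [604.3, -11.4, 19.7]
ee_rot: [-0.001, 0.668, 0.744, -0.0]
force: [0.3, 0.2, -0.0]
opening: 0.335
grip_force: 18.0
```

Emit:
{"name": "arm_command", "arguments": {
  "moves": [
    [[0,0,1,0,0,0,20],[0,0,0,0,0,0,20],[0,0,0,0,0,0,20]]
  ]
}}

```text
time: 20.03
eef_pos: [605.9, -12.0, 20.9]
ee_rot: [0.001, 0.669, 0.744, 0.001]
force: [-0.6, -0.7, -0.7]
opening: 0.329
grip_force: 18.0
```

Emit:
{"name": "arm_command", "arguments": {
  "moves": [
    [[0,0,1,0,0,0,20],[0,0,0,0,0,0,20],[0,0,0,0,0,0,20]]
  ]
}}

```text
time: 20.28
eef_pos: [605.3, -11.9, 19.1]
ee_rot: [0.0, 0.669, 0.744, 0.0]
force: [-0.1, 0.2, -2.0]
opening: 0.335
grip_force: 18.0
```

Emit:
{"name": "arm_command", "arguments": {
  "moves": [
    [[0,0,1,0,0,0,20],[0,0,0,0,0,0,20],[0,0,0,0,0,0,20]]
  ]
}}

```text
time: 20.53
eef_pos: [605.0, -11.8, 17.7]
ee_rot: [0.0, 0.669, 0.744, -0.0]
force: [-0.0, -0.2, -0.3]
opening: 0.332
grip_force: 18.0
```

Emit:
{"name": "arm_command", "arguments": {
  "moves": [
    [[0,0,1,0,0,0,20],[0,0,0,0,0,0,20],[0,0,0,0,0,0,20]]
  ]
}}

```text
time: 20.78
eef_pos: [605.1, -11.8, 17.7]
ee_rot: [-0.0, 0.668, 0.744, -0.0]
force: [-3.1, 0.1, 7.1]
opening: 0.333
grip_force: 18.0
```

Emit:
{"name": "arm_command", "arguments": {
  "moves": [
    [[0,0,0,0,0,0,31],[0,0,0,0,0,0,33],[0,0,0,0,0,0,38],[0,0,0,0,0,0,48],[0,0,0,0,0,0,60],[0,0,0,0,0,0,60],[0,0,-3,0,0,0,60],[0,0,-10,0,0,0,60]]
  ]
}}

```text
time: 21.45
eef_pos: [603.7, -11.6, 28.6]
ee_rot: [-0.001, 0.669, 0.744, -0.001]
force: [-0.4, 0.1, -0.8]
opening: 0.68
grip_force: 0.0
```

Emit:
{"name": "arm_command", "arguments": {
  "moves": [
    [[0,0,-20,0,0,0,60],[0,0,-30,0,0,0,60],[0,0,-30,0,0,0,60],[0,0,-22,0,0,0,60],[0,0,-13,0,0,0,60],[0,0,0,0,0,0,60],[0,0,0,0,0,0,60]]
  ]
}}

```text
time: 22.03
eef_pos: [605.2, -11.8, 145.2]
ee_rot: [0.001, 0.669, 0.744, 0.0]
force: [-0.4, 1.0, 0.0]
opening: 0.676
grip_force: 0.0
```

```bash
python3 -c "
from h import *
go('b22',140)"
```

```text
b22 t 22.03 pos [605.2 -11.8 145.2] shift [ 308.9 -121.4    4.9] yawerr -0.1 tilt [ 0.001 -0.    -1.   ] q6 -0.32177036564526984 F [-0.4  1.   0. ] open 59.5 0.0
```

Emit:
{"name": "arm_command", "arguments": {
  "moves": [
    [[15,-6,0,0,0,0,50],[27,-11,0,0,0,0,50],[34,-13,0,0,0,0,50],[34,-13,0,0,0,0,50],[34,-13,0,0,0,0,50],[34,-13,0,0,0,0,50],[34,-13,0,0,0,0,50],[34,-13,0,0,0,0,50]]
  ]
}}

```text
time: 22.7
eef_pos: [481.2, 224.4, 142.5]
ee_rot: [-0.001, 0.669, 0.744, -0.002]
force: [-0.3, 0.4, 0.3]
opening: 0.563
grip_force: 0.0
```

Emit:
{"name": "arm_command", "arguments": {
  "moves": [
    [[30,-13,0,0,0,0,50],[20,-8,0,0,0,0,50],[12,-5,0,0,0,0,50],[0,0,0,0,0,0,50],[0,0,0,0,0,0,50],[0,0,0,0,0,0,50]]
  ]
}}

```text
time: 23.2
eef_pos: [452.2, 280.7, 144.1]
ee_rot: [-0.0, 0.669, 0.744, -0.001]
force: [-0.3, -0.1, 0.0]
opening: 0.569
grip_force: 0.0
```

```bash
python3 -c "
from h import *
go('b22',5)"
```

```text
b22 t 23.2 pos [452.2 280.7 144.1] shift [  1.8  -0.2 139.1] yawerr -0.1 tilt [-0.001 -0.001 -1.   ] q6 0.2271321665962324 F [-0.3 -0.1  0. ] open 50.1 0.0
```

Emit:
{"name": "arm_command", "arguments": {
  "moves": [
    [[1.5,0,16,0,0,0,50],[0,0,24,0,0,0,50],[0,0,26,0,0,0,50],[0,0,24,0,0,0,50],[0,0,22,0,0,0,50],[0,0,17,0,0,0,50],[0,0,9,0,0,0,50],[0,0,2,0,0,0,50]]
  ]
}}

```text
time: 23.87
eef_pos: [451.2, 281.5, 2.8]
ee_rot: [-0.001, 0.669, 0.743, -0.002]
force: [0.3, -0.3, -0.7]
opening: 0.568
grip_force: 0.0
```

Emit:
{"name": "arm_command", "arguments": {
  "moves": [
    [[0,0,0,0,0,0,40],[0,0,0,0,0,0,30],[0,0,0,0,0,0,26],[0,0,0,0,0,0,23],[0,0,0,0,0,0,19],[0,0,0,0,0,0,14],[0,0,0,0,0,0,14],[0,0,0,0,0,0,14]]
  ],
  "newtons": 10
}}

```text
time: 24.53
eef_pos: [452.6, 283.4, 5.7]
ee_rot: [0.0, 0.668, 0.744, 0.001]
force: [-0.6, -0.2, 5.9]
opening: 0.246
grip_force: 10.0
```

```bash
python3 -c "
from h import *
go('b22',5)"
```

```text
b22 t 24.53 pos [452.6 283.4   5.7] shift [-0.9 -1.   0.7] yawerr -0.1 tilt [ 0.002  0.    -1.   ] q6 0.23064374397867657 F [-0.6 -0.2  5.9] open 21.7 10.0
```

Emit:
{"name": "arm_command", "arguments": {
  "moves": [
    [[0,0,-6,0,0,0,14],[0,0,-14,0,0,0,14],[0,0,-20,0,0,0,14],[0,0,-22,0,0,0,14],[0,0,-22,0,0,0,14],[0,0,-20,0,0,0,14],[0,0,-16,0,0,0,14],[0,0,-10,0,0,0,14]]
  ],
  "newtons": 14
}}

```text
time: 25.2
eef_pos: [452.5, 283.5, 136.9]
ee_rot: [0.001, 0.668, 0.744, 0.001]
force: [1.1, 1.2, -1.0]
opening: 0.244
grip_force: 14.0
```

```bash
python3 -c "
from h import *
go('p1',140)"
```

```text
p1 t 25.2 pos [452.5 283.5 136.9] shift [-237.   136.1   -2.9] yawerr -0.1 tilt [ 0.002  0.001 -1.   ] q6 0.23062448535507968 F [ 1.1  1.2 -1. ] open 21.5 14.0
```

Emit:
{"name": "arm_command", "arguments": {
  "moves": [
    [[-7,4,0,0,0,0,14],[-14,8,0,0,0,0,14],[-21,12,0,0,0,0,14],[-26,15,0,0,0,0,14],[-26,15,0,0,0,0,14],[-26,15,0,0,0,0,14],[-26,15,0,0,0,0,14],[-26,15,0,0,0,0,14]]
  ]
}}

```text
time: 25.87
eef_pos: [568.5, 120.7, 133.1]
ee_rot: [-0.001, 0.669, 0.744, -0.001]
force: [0.5, -0.1, -1.2]
opening: 0.241
grip_force: 14.0
```

Emit:
{"name": "arm_command", "arguments": {
  "moves": [
    [[-26,15,0,0,0,0,14],[-20,11,0,0,0,0,14],[-13,8,0,0,0,0,14],[-6,3,0,0,0,0,14],[0,0,0,0,0,0,14],[0,0,0,0,0,0,14],[0,0,0,0,0,0,14]]
  ]
}}

```text
time: 26.45
eef_pos: [611.3, 63.0, 134.3]
ee_rot: [-0.001, 0.668, 0.744, -0.0]
force: [-0.6, -0.0, -0.6]
opening: 0.24
grip_force: 14.0
```

```bash
python3 -c "
from h import *
go('p1',15.7)"
```

```text
p1 t 26.45 pos [611.3  63.  134.3] shift [ -1.    1.8 118.6] yawerr -0.0 tilt [-0.001  0.    -1.   ] q6 -0.19784480344945238 F [-0.6 -0.  -0.6] open 21.2 14.0
```

Emit:
{"name": "arm_command", "arguments": {
  "moves": [
    [[-0.5,1,12,0,0,0,14],[0,0,22,0,0,0,14],[0,0,25,0,0,0,14],[0,0,23,0,0,0,14],[0,0,16,0,0,0,14],[0,0,11,0,0,0,14],[0,0,5,0,0,0,14],[0,0,2,0,0,0,14]]
  ]
}}

```text
time: 27.12
eef_pos: [612.6, 62.1, 17.7]
ee_rot: [-0.001, 0.668, 0.744, -0.0]
force: [-0.2, 1.3, -1.0]
opening: 0.241
grip_force: 14.0
```

Emit:
{"name": "arm_command", "arguments": {
  "moves": [
    [[0,0,1,0,0,0,14],[0,0,1,0,0,0,14],[0,0,0,0,0,0,14],[0,0,0,0,0,0,14]]
  ]
}}

```text
time: 27.45
eef_pos: [614.0, 61.4, 17.7]
ee_rot: [0.001, 0.669, 0.744, 0.0]
force: [-0.4, 0.6, -1.3]
opening: 0.24
grip_force: 14.0
```

Emit:
{"name": "arm_command", "arguments": {
  "moves": [
    [[0,0,1,0,0,0,14],[0,0,0,0,0,0,14],[0,0,0,0,0,0,14]]
  ]
}}

```text
time: 27.7
eef_pos: [613.4, 61.4, 15.9]
ee_rot: [0.0, 0.669, 0.744, 0.0]
force: [-0.6, -0.5, -1.5]
opening: 0.247
grip_force: 14.0
```

Emit:
{"name": "arm_command", "arguments": {
  "moves": [
    [[0,0,1,0,0,0,14],[0,0,0,0,0,0,14],[0,0,0,0,0,0,14]]
  ]
}}

```text
time: 27.95
eef_pos: [613.5, 61.5, 15.8]
ee_rot: [0.0, 0.669, 0.744, 0.0]
force: [-3.6, -0.4, 6.5]
opening: 0.245
grip_force: 14.0
```

Emit:
{"name": "arm_command", "arguments": {
  "moves": [
    [[0,0,0,0,0,0,23],[0,0,0,0,0,0,25],[0,0,0,0,0,0,30],[0,0,0,0,0,0,40],[0,0,0,0,0,0,55],[0,0,0,0,0,0,55],[0,0,-3,0,0,0,55],[0,0,-10,0,0,0,55]]
  ]
}}

```text
time: 28.62
eef_pos: [611.9, 61.6, 26.5]
ee_rot: [-0.001, 0.669, 0.744, -0.001]
force: [-0.1, -0.3, -1.1]
opening: 0.624
grip_force: 0.0
```

Emit:
{"name": "arm_command", "arguments": {
  "moves": [
    [[0,0,-20,0,0,0,60],[0,0,-30,0,0,0,60],[0,0,-30,0,0,0,60],[0,0,-22,0,0,0,60],[0,0,-10,0,0,0,60],[10,-20,0,0,0,0,60],[20,-35,0,0,0,0,60],[20,-35,0,0,0,0,60]]
  ]
}}

```text
time: 29.28
eef_pos: [517.7, 101.5, 139.7]
ee_rot: [0.0, 0.669, 0.743, 0.0]
force: [-0.4, 0.6, -0.4]
opening: 0.679
grip_force: 0.0
```

Emit:
{"name": "arm_command", "arguments": {
  "moves": [
    [[20,-35,0,0,0,0,60],[20,-35,0,0,0,0,60],[20,-30,0,0,0,0,60],[20,-10,0,0,0,0,60],[10,0,0,0,0,0,60],[0,0,0,0,0,0,60],[0,0,0,0,0,0,60]]
  ]
}}

```text
time: 29.87
eef_pos: [400.6, 179.6, 140.1]
ee_rot: [0.001, 0.668, 0.744, 0.0]
force: [0.2, -0.2, 0.4]
opening: 0.681
grip_force: 0.0
```

Run:
```python
from h import *
T=optics.camera('top');S=optics.camera('side')
h=dict(b52=('p4',85),b40=('p3',71),b30=('p2',59),b22=('p1',49))
bt=blobs(yellow(T),6,120);bs=blobs(yellow(S),6,120)
for k,(p,z) in h.items():
    X=np.r_[W[p],z]
    f=lambda n,B:min((b[0] for b in B),key=lambda c:np.hypot(*(c-proj(n,X))))
    a,b=f('top',bt),f('side',bs);P,e=tri(a,b);print(k,a,b,P.round(1),round(e,1),'off',(P-X).round(1))
a=cv2.resize(T[130:210,170:380],(788,300),interpolation=cv2.INTER_CUBIC);b=cv2.resize(S[90:240,100:494],(788,300),interpolation=cv2.INTER_CUBIC)
cv2.imwrite('pics/f.png',np.vstack([a,b])[:,:,::-1]);print(state()['time'],state()['force'])
```

```text
b52 [322.5 167.6] [229.5 145.7] [ 618.4 -165.2    5. ] 38.3 off [ 29.2  -6.6 -80. ]
b40 [288.9 166. ] [229.5 145.7] [596.3 -83.8  70.5] 0.2 off [-0.7  0.9 -0.5]
b30 [257.8 164.4] [229.5 145.7] [577.6 -16.6 126.8] 30.9 off [-27.3  -5.2  67.8]
b22 [226.7 162.1] [193.6 193.4] [613.1  61.1  48.3] 1.0 off [ 0.1 -1.2 -0.7]
29.9667 [ 0.41279684 -0.77537008  0.17008679]
```

View pics/f.png

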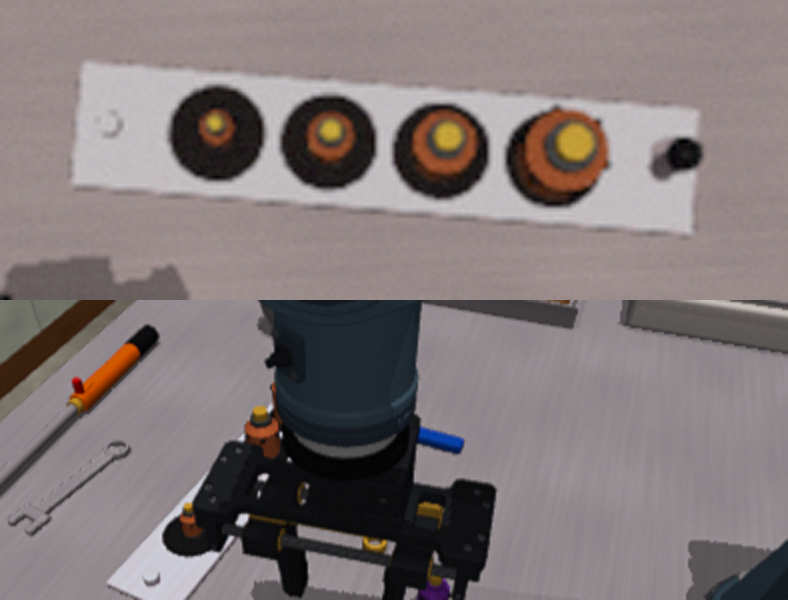

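The top view shows all four standing on their pads, in falling size from the post. The arm hides two of them in the side view, so I'll check those by casting the top-view rays onto the known height.

```bash
python3 -c "
from h import *
print(plane('top',(322.5,167.6),85)[:2]-W['p4'],plane('top',(257.8,164.4),59)[:2]-W['p2'])
print(job.job_done())"
```

```text
[-1.21363212  0.13431808] [-0.84106381 -0.83309095]
the job is handed in; nothing more can be done
None
```

The job is handed in: all four burner heads stand upright on their pads in falling size from the tall post to the low stub, each measured within about 1.5 mm of its pad's centre (52 and 30 from the top view only), at about 30 s of the 102 s limit; the verdict was not reported back.

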